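# Demagnetise a transformer core

## Task

Turn the black dial on the blue box until its white line points at the red marker, and only then lift the yellow-taped transformer core slowly (about 5 to 10 cm/s) and level straight up off the green demagnetiser's dark plate. Finish while still gripping it, steady and level in the air about 11 cm above the plate; leave the dial at the marker and the other things on the bench where they are.

Things in the scene. Friction and masses are not known exactly. Their poses are not given: they have to be found in the camera images.
- core: transformer core to lift, loose on the plate: upright grey steel block 30 (x) by 66 (y) by 55 mm high; yellow-taped winding bulging from both broad faces (52 in x, 44 in y, 11 to 44 mm up); black terminal strip 14 x 40 x 8 mm on top. 0.6 to 0.9 kg, centre of mass 28 mm up. Origin: centre of its underside, z up. Grip from above across the winding (along x, 52 mm) or its ends (along y, 66 mm)
- plate_top (a point): centre of the demagnetiser's top plate, on its upper surface (86 mm above the bench), z up. The demagnetiser is a green block 200 x 200 x 80 mm fixed to the bench, with a dark square steel plate 170 x 170 x 6 mm on top, its x and y along the sides
- dial (a joint): angle of the dial (rad), 0 to 4.7, grows turning clockwise seen from above; the friction is light (about 0.04 N m) and it stays where it is left
- marker (a joint): angle of the red marker on the dial's scale (rad), counted the same way from the same zero: the white line points at the marker when both joints read the same. It is a painted tab that the robot cannot move
- dial_grip (a point): point on the dial's axis at grip height, 104 mm above the bench; x runs along the grip bar, the white line points to -x, z is up. Dial: black disc 44 mm across with an upright bar 42 mm long, 14 mm thick, 84 to 114 mm above the bench, on a fixed blue box 150 x 130 x 70 mm high with a white scale 108 mm across
- dial_aim (a point): point on the scale that the white line points at, 40 mm from the dial's axis, turning with the dial
- marker_tab (a point): the red marker tab (14 x 7 mm) on the white scale, 40 mm from the dial's axis
- spare: bystander: a second transformer of the same shape but with red tape, standing on the bench; origin: centre of its underside
- tape_roll: bystander: yellow ring, 96 mm across, 25 mm high, lying on the bench; origin: centre of its underside
- spool: bystander: copper-coloured spool, 80 mm across, 70 mm high, standing; origin: centre of its underside
- screwdriver: bystander: screwdriver lying on the bench; origin under its middle
- bottle: bystander: clear bottle with red cap, 66 mm across, 190 mm high; origin: centre of its underside
- tin: bystander: dark steel open tin, 100 mm across, 90 mm high; origin: centre of its underside
There are look-alikes about, which are no part of the job. What is shaped like the core but purple is not meant.

How it is judged:
By the outcome, as a careful person would: the job done as asked, in the order asked, and still so for the second after the job is handed in, while the arm keeps its last pose, push and grip.
It also fails if it takes over 64 s, if anything falls off the work surface, if the arm or the gripper's body presses on something with over 40 N, if the wrist force passes 120 N, or if a joint passes its speed limit or range.

## Robot

A 6-joint arm with a two-finger parallel gripper is mounted at the origin on the work surface. World frame = base frame: x ahead of the robot, y to its left, z up, the work surface at z = 0. Lengths are in m, angles in degrees, forces in N, time in s.
With the tool pointing down it reaches from about 0.225 to 0.725 m from the base axis. Payload 3.1 kg.
Tool frame: the origin (TCP) lies between the finger pads; the fingertips stand robot.finger_overhang ahead of it and the grasp point (between the pads) lies 8 mm behind it (robot.finger_overhang is the distance from the TCP to the fingertips, in m); z points along the fingers, y is the line along which they close (so a half turn about z gives the same grasp; the last joint's range is limited). The gripper opens to 85 mm and grips with 20 to 120 N. Pads are 22 mm wide; open, the fingers measure 114 mm over their backs; the gripper's body (76 mm by 85 mm) begins 54 mm behind the grasp point. The pads swing forward as they close: fully open they stand 13 mm farther back than shut.
Start: joints at [57.307, 2.75, 5.684, 92.934, 0, 82.678], TCP at [0.225, 0.474, 0.205] pointing down, gripper open.
Joint ranges: [-166.93, 166.93], [-56.73, 111.36], [-69.38, 81.34], [-121.58, 131.49], [-85.45, 84.26], [-180, 180]. Speed limits (degrees/s): [159.86, 159.86, 180, 180, 180, 180].

## Interface

Orientations are given as a 3x3 rotation matrix whose columns are the frame's x, y, z axes.
In Python, from rig import robot gives the robot as it stands. Calls block until the motion is done:
- robot.move_to(position, orientation): joint-space move of the TCP to a pose.
- robot.move_straight(position, rotation=None, feed=0.15): straight line of the TCP; rotation=None keeps the orientation; feed is the mean speed in m/s.
- robot.move_joints(angles): joint-space move.
- robot.grip(opening): opening from 0.0 (shut) to 1.0 (fully open); the grip force is fixed at half the most; returns when the fingers have stopped.
- robot.pause(seconds).
- robot.solve_ik(position, orientation): joint angles nearest the present ones, or None.
- robot.read_state(): the state.
- robot.read_camera(name): name is "scene" or "top" or "wrist"; returns a dict with "img" (400x640x3 uint8, blue, green, red), "fx", "fy", "cx", "cy" (pixels), "cam_to_world" (4x4, takes a point from camera to world coordinates); the wrist camera has in their place "T_tool_cam" (4x4, takes a point from camera to tool coordinates, whose origin is the TCP and whose axes are the flange's). Camera axes: x right, y down, z forward; pixel columns grow to the right and rows downward; lengths in m; the calibration is good to about 2 mm. A picture is of the moment at which its call begins: read the wrist's pose just before it. There is no depth.
A pose or a line that the arm cannot do raises robot.PlanningError and nothing moves.
- robot.finish_job(): hands the job in; it is judged then, once.
The state is a dict: "time": time; "joint_pos": joint angles; "dq": joint speeds; "effort": joint torques, N m; "tcp_pos": TCP position; "orientation": TCP orientation; "wrist_force": force on the tool from outside, world axes, zero at the start; "wrist_torque": the same for the moment, N m; "width": opening from 0.0 (shut) to 1.0 (fully open); "gripper_force": force on a finger pad.
Only numpy, scipy, OpenCV 4.12 (cv2) and the standard library are available. Lean on these libraries where they do the work, as an engineer would, in place of code of your own. Each camera call takes 0.05 s, during which the arm holds its last target. There are 200 camera calls.

## Working session

There is one attempt and no reset: what is moved stays moved. The work goes in short steps, each a Python script; the robot and the scene stay as the last script left them, time stands still between calls to the robot, and variables do not carry over. Pictures are saved under pics/ and viewed, at most 11 in all, crops included, and the job is handed in when it is done.

```bash
mkdir -p pics; ls; python3 - <<'E'
from rig import robot
import cv2,pickle
s=robot.read_state();print(s['time'],s['tcp_pos'],s['orientation'],robot.finger_overhang,s['width'])
for n in("scene","top"):
    c=robot.read_camera(n);cv2.imwrite(f"pics/{n}0.png",c["img"]);pickle.dump(c,open(f"{n}.pkl","wb"))
    print(n,c["fx"],c["cx"],c["cy"],c["cam_to_world"])
E
```

```text
pics
0.0 [0.22457595 0.47379105 0.20411105] [[-9.03568307e-01  4.28442170e-01 -1.27360078e-03]
 [ 4.28443957e-01  9.03566187e-01 -1.98037856e-03]
 [ 3.02304909e-04 -2.33507386e-03 -9.99997228e-01]] 0.011 0.9973555565408241
scene 374.2699737615502 316.8360328192646 201.7531180063381 [[-0.84558771  0.33538365 -0.41533026  1.00084742]
 [ 0.53369695  0.51331432 -0.67206843  0.82112651]
 [-0.01220579 -0.7899533  -0.61304551  0.86811164]
 [ 0.          0.          0.          1.        ]]
top 376.63256395435286 323.8535452971179 199.7148823312852 [[ 0.01943718 -0.9926133   0.11975405  0.32544438]
 [-0.99973718 -0.02075207 -0.00974258  0.01074549]
 [ 0.01215575 -0.11953321 -0.99275579  1.31447803]
 [ 0.          0.          0.          1.        ]]
```

View pics/top0.png

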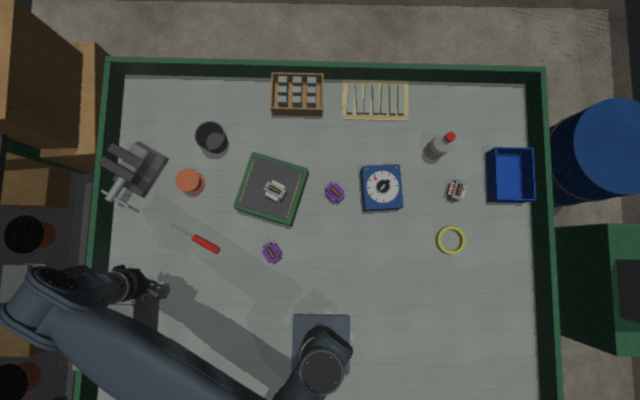

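View pics/scene0.png

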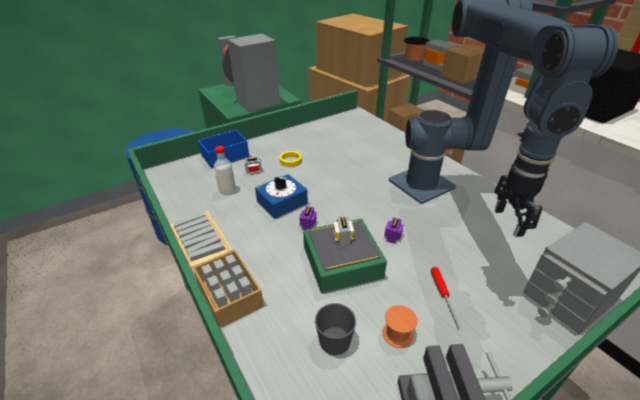

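Top view: core on the plate at about (275,189), dial at about (381,186), purple look-alikes at (334,193) and (272,252). I'll go over the dial and look with the wrist camera.

```bash
cat > h.py <<'E'
import numpy as np, cv2, pickle
from rig import robot
def ray(c,M,uv):
    d=M[:3,:3]@np.array([(uv[0]-c["cx"])/c["fx"],(uv[1]-c["cy"])/c["fy"],1.]); return M[:3,3],d
def onplane(c,M,uv,z):
    o,d=ray(c,M,uv); return o+d*(z-o[2])/d[2]
def down(deg):  # tool y axis (closing line) at angle deg in the world xy plane, z down
    a=np.radians(deg); y=np.array([np.cos(a),np.sin(a),0]); z=np.array([0,0,-1.]); return np.c_[np.cross(y,z),y,z]
def wrist(name):
    s=robot.read_state(); c=robot.read_camera("wrist")
    T=np.eye(4); T[:3,:3]=s["orientation"]; T[:3,3]=s["tcp_pos"]
    M=T@c["T_tool_cam"]; c["M"]=M; cv2.imwrite(f"pics/{name}.png",c["img"]); pickle.dump(c,open(name+".pkl","wb")); return c
E
python3 - <<'E'
from h import *
c=pickle.load(open("top.pkl","rb"));M=c["cam_to_world"]
D=onplane(c,M,(382,186),.08);C=onplane(c,M,(275,189),.14);print(D,C)
print(onplane(c,M,(334,193),.05))
w=robot.read_camera("wrist");T=w["T_tool_cam"];print(T,w["fx"])
# try orientations at height .3
for P in(D,C):
  for a in range(-90,91,30):
    q=robot.solve_ik([P[0]-.06,P[1],.30],down(a));print(a,None if q is None else np.round(q))
E
```

```text
[ 0.52428246 -0.19363734  0.08      ] [0.49786136 0.15359499 0.14      ]
[ 0.50161979 -0.03561174  0.05      ]
[[ 7.87062281e-04 -9.55273270e-01 -2.95723453e-01  7.68427383e-02]
 [ 9.99999680e-01  7.10062510e-04  3.67770268e-04  1.42226029e-04]
 [-1.41338968e-04 -2.95723648e-01  9.55273523e-01 -1.68445691e-01]
 [ 0.00000000e+00  0.00000000e+00  0.00000000e+00  1.00000000e+00]] 300.14354896373817
-90 [-30.   2.  16. 104.   0. 150.]
-60 [-30.   2.  16. 104.   0. 120.]
-30 [-30.   2.  16. 104.   0.  90.]
0 [-30.   2.  16. 104.   0.  60.]
30 [-30.   2.  16. 104.   0.  30.]
60 [-30.   2.  16. 104.   0.  -0.]
90 [-30.   2.  16. 104.   0. -30.]
-90 [  11.   -4.   10.  104.    0. -169.]
-60 [ 11.  -4.  10. 104.   0. 161.]
-30 [ 11.  -4.  10. 104.   0. 131.]
0 [ 11.  -4.  10. 104.   0. 101.]
30 [ 11.  -4.  10. 104.   0.  71.]
60 [ 11.  -4.  10. 104.   0.  41.]
90 [ 11.  -4.  10. 104.   0.  11.]
```

```bash
python3 - <<'E'
from h import *
robot.move_to([.498,.154,.27],down(60)); a=wrist("wc")
robot.move_to([.524,-.194,.22],down(60)); b=wrist("wd")
cv2.imwrite("pics/both.png",np.vstack([a["img"][:,60:580],b["img"][:,60:580]])[:, :][::1])
s=robot.read_state();print(s["time"],s["tcp_pos"])
E
python3 -c "
import cv2
for n in('wc','wd'):
  i=cv2.imread(f'pics/{n}.png');cv2.imwrite(f'pics/{n}v.png',i)"
```

```text
3.1417 [ 0.52451761 -0.19265439  0.22051208]
```

View pics/wc.png

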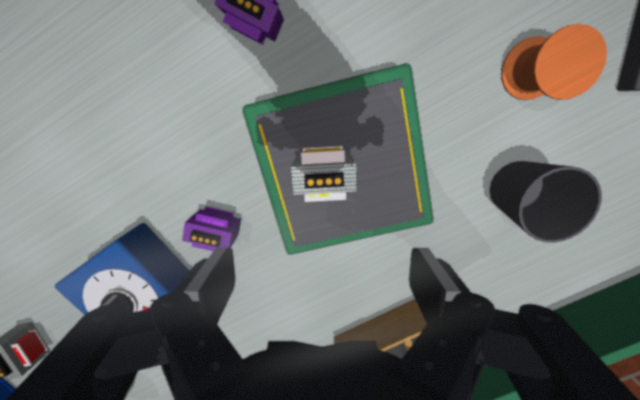

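View pics/wd.png

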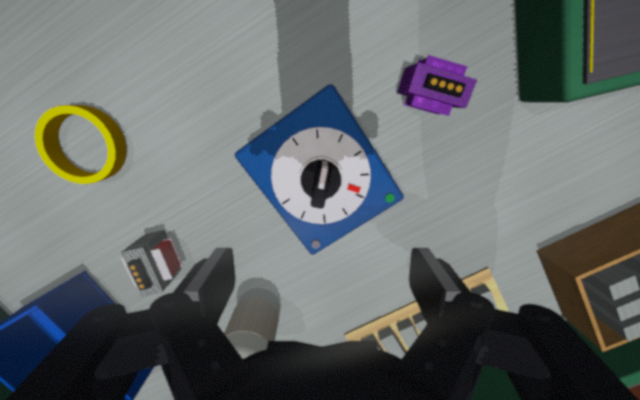

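wc: core's strip at about (324,180), its length along image x; wd: dial hub about (320,180), red tab (354,188). Zooming in on both for the line's sense and the tape.

```bash
python3 - <<'E'
from h import *
a=cv2.imread("pics/wd.png")[115:235,260:380];b=cv2.imread("pics/wc.png")[130:230,275:375]
f=lambda i:cv2.resize(i,(400,400),interpolation=cv2.INTER_CUBIC)
cv2.imwrite("pics/z.png",np.hstack([f(a),f(b)]))
for n,z in(("wd",.072),):
  c=pickle.load(open(n+".pkl","rb"));i=c["img"].astype(int)
  m=((i[...,2]>150)&(i[...,1]<90)&(i[...,0]<90)).astype(np.uint8); m[:,:280]=0;m[:,390:]=0
  ys,xs=np.nonzero(m[120:240]);print("red",xs.mean(),ys.mean()+120,len(xs))
E
```

```text
red 353.4727272727273 187.9090909090909 55
```

View pics/z.png

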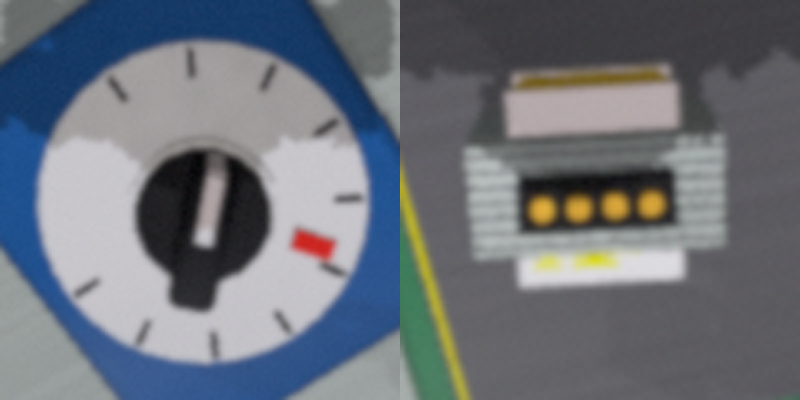

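The line runs from the bar's middle to its upper end (zoom (203,242) to (215,165)); the tab lies about 95° clockwise of it, within range. The core shows some yellow on its winding. Measuring.

```bash
cat >> h.py <<'E'
def dial(c, ctr=None):
    """scale centre (z .071), tab direction angle, world deg"""
    i=c["img"].astype(int); M=c["M"]; hsv=cv2.cvtColor(c["img"],cv2.COLOR_BGR2HSV)
    blue=((hsv[...,0]>100)&(hsv[...,0]<125)&(hsv[...,1]>140)).astype(np.uint8)
    cs,h=cv2.findContours(blue,cv2.RETR_CCOMP,cv2.CHAIN_APPROX_NONE)
    holes=[k for k,j in zip(cs,h[0]) if j[3]>=0]
    k=max(holes,key=cv2.contourArea)[:,0].astype(float)
    P=np.array([onplane(c,M,p,.071)[:2] for p in k])
    A=np.c_[2*P,np.ones(len(P))]; s=np.linalg.lstsq(A,(P**2).sum(1),rcond=None)[0]
    O=s[:2]; r=np.sqrt(s[2]+O@O)
    m=((i[...,2]>130)&(i[...,1]<110)&(i[...,0]<110)); ys,xs=np.nonzero(m)
    Q=np.array([onplane(c,M,(x,y),.071)[:2] for x,y in zip(xs,ys)])
    Q=Q[np.abs(np.linalg.norm(Q-O,axis=1)-.04)<.012]; t=Q.mean(0)-O
    return O,r,np.degrees(np.arctan2(t[1],t[0])),np.linalg.norm(t)
E
python3 - <<'E'
from h import *
c=pickle.load(open("wd.pkl","rb"));print(dial(c))
O=dial(c)[0]
p=[onplane(c,c["M"],u,.114)[:2] for u in((321,187.6),(324.5,164.5))]
d=p[1]-p[0];print("line",p,np.degrees(np.arctan2(*d[::-1])),np.linalg.norm(d),(p[1]-O)*1e3)
# white pixels of the line near the hub
i=c["img"].astype(int);g=i.min(2)
m=np.zeros(g.shape,np.uint8);m[160:200,305:338]=(g[160:200,305:338]>110)
n,l,s,cc=cv2.connectedComponentsWithStats(m)
for k in range(1,n):
  ys,xs=np.nonzero(l==k)
  if len(xs)>20:
    P=np.array([onplane(c,c["M"],(x,y),.114)[:2] for x,y in zip(xs,ys)])
    v=np.linalg.svd(P-P.mean(0))[2][0];print(s[k],P.mean(0),np.degrees(np.arctan2(v[1],v[0])))
# core strip in wc, z=.086+.055+.008 (roof of steel .141)
c=pickle.load(open("wc.pkl","rb"));h=cv2.cvtColor(c["img"],cv2.COLOR_BGR2HSV)
sub=(slice(165,195),slice(295,355))
m=np.zeros(h.shape[:2],np.uint8)
m[sub]=((h[...,2]<70)|((h[...,1]>110)&(h[...,2]>60)))[sub]
n,l,s,cc=cv2.connectedComponentsWithStats(m)
k=1+np.argmax(s[1:,4]);print(s[k])
b=np.column_stack(np.nonzero(l==k)[::-1]).astype(np.float32)
P=np.array([onplane(c,c["M"],p,.149)[:2]*1e3 for p in b],np.float32)
print("strip",cv2.minAreaRect(P),P.mean(0))
# green top of the block
g=((h[...,0]>50)&(h[...,0]<90)&(h[...,1]>100)).astype(np.uint8);g[:,:235]=0;g[:,440:]=0;g[260:]=0
pts=np.column_stack(np.nonzero(g)[::-1]); print("plate",cv2.minAreaRect(np.array([onplane(c,c["M"],p,.08)[:2]*1e3 for p in pts],np.float32)))
E
```

```text
(array([ 0.5261937 , -0.19506135]), np.float64(0.05599610507686667), np.float64(42.703131210266235), np.float64(0.03801718031749999))
line [array([ 0.52547721, -0.19399451]), array([ 0.50774329, -0.18003805])] 141.79752587611608 0.022567113074427676 [-18.45040454  15.02329906]
[305 160   9   7  26] [ 0.49746277 -0.19248391] 91.71432912078087
[328 160  10   7  32] [ 0.51005639 -0.17087884] 30.992074931833123
[318 166   9  23 126] [ 0.51786575 -0.18803589] -40.339178845642934
[326 191  12   9  53] [ 0.53919969 -0.18817447] -89.89091152446882
[305 193   6   7  31] [ 0.52672441 -0.21015737] 5.991523907362531
[305 172  39  16 519]
strip ((496.119384765625, 158.25291442871094), (37.94649887084961, 14.25433349609375), 63.367122650146484) [496.0528  158.32193]
plate ((509.7781066894531, 177.54000854492188), (193.54202270507812, 194.0426483154297), 73.91120147705078)
```

```bash
python3 - <<'E'
from h import *
O=np.array([.526,-.1945]); a=50.
robot.move_to([*O,.17],down(a)); robot.move_straight([*O,.099],feed=.08)
robot.grip(0.0); s=robot.read_state();print(s["time"],s["width"],s["gripper_force"],s["wrist_force"],s["wrist_torque"],s["tcp_pos"])
for t in np.linspace(a,42.7-90,5)[1:]:
    robot.move_straight([*O,.099],down(t),feed=.1) if 0 else robot.move_to([*O,.099],down(t))
    s=robot.read_state();print(s["time"],np.round(s["wrist_force"],1),np.round(s["wrist_torque"],2),np.round(s["joint_pos"],1))
robot.grip(.6); robot.move_straight([*O,.2],feed=.15)
c=wrist("wd2");print(dial(c),robot.read_state()["time"])
cv2.imwrite("pics/z2.png",cv2.resize(c["img"][100:250,230:410],None,fx=4,fy=4,interpolation=cv2.INTER_CUBIC)[:600,:720])
E
```

```text
5.2667 0.002725590830670504 0.0 [-0.5405877   0.05789519 -0.62192129] [ 0.02995416 -0.00614671 -0.04705785] [ 0.52596496 -0.19449683  0.09894557]
5.7583 [-0.4 -0.3  0.1] [ 0.   -0.03  0.04] [-27.1   8.2  -0.6  81.2   0.   37. ]
6.25 [-1.2 -0.3  0. ] [-0.01 -0.02  0.04] [-27.1   8.2  -0.6  81.2  -0.   61.3]
6.7417 [ 0.7 -0.3 -0.2] [ 0.04 -0.01 -0.01] [-27.1   8.2  -0.6  81.2   0.   85.6]
7.2333 [-0.4 -0.6  0. ] [-0.01 -0.    0.04] [-27.1   8.2  -0.6  81.2   0.  109.9]
(array([ 0.5835051 , -0.14008674]), np.float64(0.00613570483492283), np.float64(-135.6929476035974), np.float64(0.04170856261203578)) 8.65
```

View pics/z2.png

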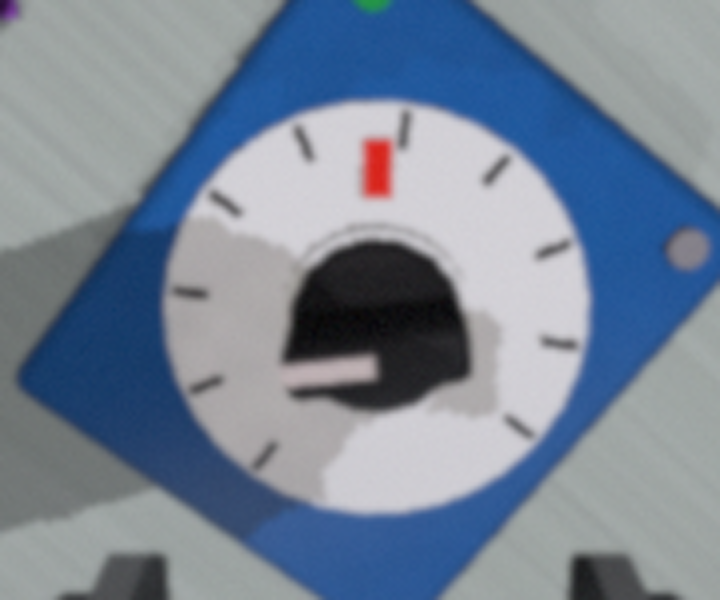

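The dial hasn't moved (line still left, zoom (285,378)-(378,368)); the fingers shut on nothing. Checking where the bar really is from the two wrist views.

```bash
python3 - <<'E'
from h import *
s=robot.read_state();print(s["tcp_pos"],s["width"])
O=np.array([.526,-.1945])
for n in("wd","wd2"):
  c=pickle.load(open(n+".pkl","rb"));W=np.linalg.inv(c["M"])
  for z in(.071,.084,.114):
    p=W@[*O,z,1];print(n,z,c["fx"]*p[0]/p[2]+c["cx"],c["fy"]*p[1]/p[2]+c["cy"])
  print(c["M"][:3,3])
# triangulate line inner end, outer end, tab
c1=pickle.load(open("wd.pkl","rb"));c2=pickle.load(open("wd2.pkl","rb"))
for u,v in(((321,187.6),(230+378/4,100+368/4)),((324.5,164.5),(230+285/4,100+378/4)),((353.5,187.9),(230+377/4,100+168/4))):
  A=[];b=[]
  for c,p in((c1,u),(c2,v)):
    o,d=ray(c,c["M"],p);d/=np.linalg.norm(d);K=np.eye(3)-np.outer(d,d);A.append(K);b.append(K@o)
  print(np.linalg.lstsq(np.vstack(A),np.hstack(b),rcond=None)[0])
c=robot.read_camera("wrist");
E
```

```text
[ 0.5253224  -0.1941431   0.19850336] 0.5995392467479863
wd 0.071 320.8924983702919 177.38976062614879
wd 0.084 320.870842658776 180.39103225290543
wd 0.114 320.813688345066 188.31206592377254
[ 0.45771086 -0.15456448  0.38878914]
wd2 0.071 323.4603851698666 178.59850516906172
wd2 0.084 323.5154751650137 181.87319045877783
wd2 0.114 323.66235567501417 190.6041305171291
[ 0.5802411  -0.14251638  0.36750185]
[ 0.52555058 -0.19487744  0.11440768]
[ 0.50867049 -0.18170412  0.11005271]
[ 0.5537623  -0.16949753  0.07260318]
```

```bash
python3 - <<'E'
from h import *
O=np.array([.5257,-.1947]); a=50.
robot.move_to([*O,.16],down(a)); robot.move_straight([*O,.099],feed=.08)
A=wrist("g1")["img"]; print(robot.read_state()["tcp_pos"])
robot.grip(0.0); B=wrist("g2")["img"]
for k in range(2):
    s=robot.read_state();print(s["time"],s["width"],s["gripper_force"],s["wrist_force"]);robot.pause(.3)
C=robot.read_camera("scene")["img"][150:250,230:350]
cv2.imwrite("pics/g.png",np.hstack([A[120:400,130:510],B[120:400,130:510]])); cv2.imwrite("pics/gs.png",cv2.resize(C,None,fx=5,fy=5,interpolation=cv2.INTER_CUBIC))
E
```

```text
[ 0.52626195 -0.19497195  0.0998532 ]
11.7417 0.0005671223673043026 0.0 [-0.44119728 -0.6105375  -0.53842499]
12.0417 0.0030611326925127744 0.0 [-0.3088169  -0.18945638  0.17599003]
```

View pics/g.png

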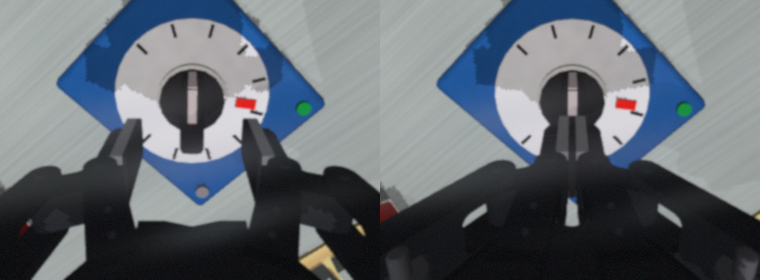

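Both views show the finger ends staying above the bar: the real tips are shorter than stated relative to the TCP. I'll touch the bar top (114 mm) with shut fingers gently to measure the offset.

```bash
python3 - <<'E'
from h import *
O=np.array([.5257,-.1947]); z=.099
f0=robot.read_state()["wrist_force"][2]
while z>.07:
    z-=.0015; robot.move_straight([*O,z],feed=.03)
    s=robot.read_state(); f=s["wrist_force"][2]-f0
    if abs(f)>4: break
print(s["time"],z,s["tcp_pos"],f,s["wrist_force"])
robot.move_straight([*O,z+.01],feed=.1);c=wrist("g3")
E
```

```text
14.3917 0.087 [ 0.52591648 -0.19480495  0.0880871 ] 5.097359553793709 [-1.22114643  0.88568998  4.87780317]
```

Contact at TCP 0.088, so shut fingertips lie about 26 mm behind the TCP, matching the image. Redo the dial grip with that offset.

```bash
python3 - <<'E'
from h import *
O=np.array([.5257,-.1947]); a=50.;Z=.063
robot.move_straight([*O,.125],feed=.2); robot.grip(.7)
for z in(.09,.08,.07,Z):
    robot.move_straight([*O,z],feed=.06); f=robot.read_state()["wrist_force"]
    if np.linalg.norm(f)>8: print("contact",z,f); raise SystemExit
robot.grip(0.0); s=robot.read_state();print(s["time"],s["width"],s["gripper_force"],np.round(s["wrist_force"],1),s["tcp_pos"])
if s["width"]>.1:
  for t in np.linspace(a,42.7-90,4)[1:]:
    robot.move_to([*O,Z],down(t)); s=robot.read_state();print(s["time"],s["width"],np.round(s["wrist_force"],1),np.round(s["wrist_torque"],2))
  robot.grip(.6); robot.move_straight([*O,.16],feed=.15); wrist("d3"); print(robot.read_state()["time"])
c=pickle.load(open("d3.pkl","rb"))
cv2.imwrite("pics/z3.png",cv2.resize(c["img"][110:290,220:420],None,fx=3.3,fy=3.3,interpolation=cv2.INTER_CUBIC))
E
```

```text
17.7 0.15172855452029138 59.52678322792053 [ 0.1 -0.1  1.6] [ 0.52587813 -0.19478244  0.0634072 ]
18.3 0.14950751267053183 [2.4 1.5 1.6] [ 0.36 -0.41 -0.06]
18.9 0.14984223212422665 [4.6 2.8 0.5] [ 0.47 -1.01  0.05]
19.5 0.1490608212887294 [ 6.1  2.  -1.2] [ 0.31 -1.26 -0.03]
20.8
```

View pics/z3.png

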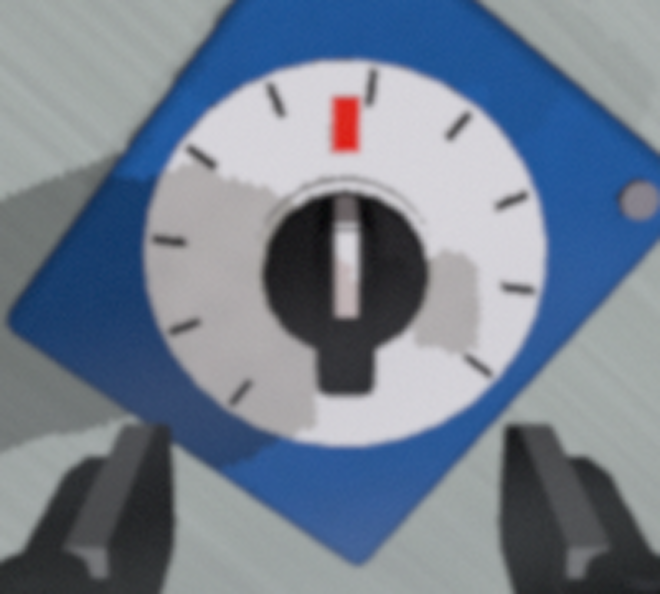

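The white line and the red tab both sit at column 346, on the dial's axis, so the dial is at the marker. Now to look at the core from the grasp yaw.

```bash
python3 - <<'E'
from h import *
robot.move_straight([.5257,-.1947,.23],feed=.2)
robot.grip(1.0)
robot.move_to([.496,.158,.21],down(-26.6)); robot.pause(.2); c=wrist("c2"); s=robot.read_state();print(s["time"],s["tcp_pos"],s["width"])
h=cv2.cvtColor(c["img"],cv2.COLOR_BGR2HSV); W=np.linalg.inv(c["M"]); p=W@[.496,.158,.149,1]
u,v=int(c["fx"]*p[0]/p[2]+c["cx"]),int(c["fy"]*p[1]/p[2]+c["cy"]);print(u,v)
cv2.imwrite("pics/c2z.png",cv2.resize(c["img"][v-70:v+60,u-90:u+90],None,fx=4,fy=4,interpolation=cv2.INTER_CUBIC))
m=((h[...,2]<60)|((h[...,1]>110)&(h[...,2]>60))).astype(np.uint8)
w=np.zeros_like(m);w[v-35:v+35,u-22:u+22]=1
n,l,st,cc=cv2.connectedComponentsWithStats(m*w);k=1+np.argmax(st[1:,4]);print(st[k])
P=np.array([onplane(c,c["M"],q,.149)[:2]*1e3 for q in np.column_stack(np.nonzero(l==k)[::-1])],np.float32)
print(cv2.minAreaRect(P),P.mean(0))
E
```

```text
23.325 [0.49642342 0.15706174 0.20997906] 0.9966972403743998
322 199
[316 174  17  46 704]
((498.1155700683594, 158.8098602294922), (37.88136291503906, 12.952994346618652), 63.324974060058594) [498.77988 160.23573]
```

View pics/c2z.png

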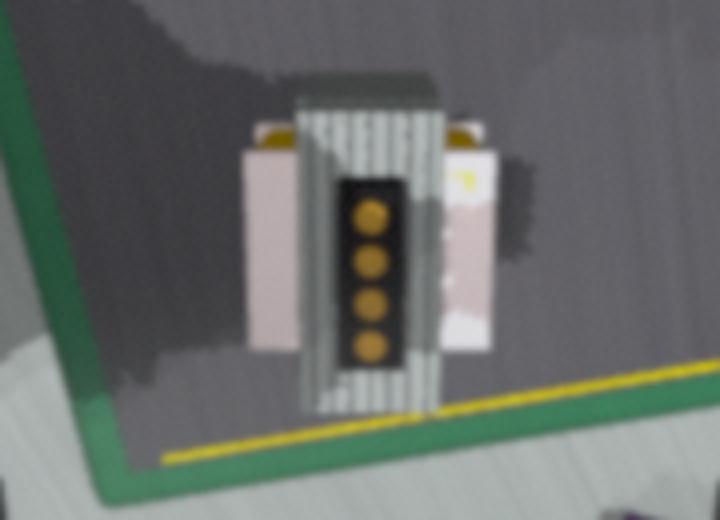

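The core is square to the gripper (winding 245–495, strip at 370, zoomed), with a yellow winding edge. Descend and grip.

```bash
python3 - <<'E'
from h import *
O=[.4975,.1588]; R=down(-26.7)
robot.move_to([*O,.14],R)
for z in(.11,.09,.077,.065):
    robot.move_straight([*O,z],feed=.08); f=robot.read_state()["wrist_force"]
    if np.linalg.norm(f)>10: print("contact",z,f); raise SystemExit
robot.grip(0.0); s=robot.read_state();print(s["time"],s["width"],s["gripper_force"],np.round(s["wrist_force"],1),np.round(s["wrist_torque"],2),s["tcp_pos"])
c=wrist("c3"); v=robot.read_camera("scene")["img"]
cv2.imwrite("pics/c3v.png",np.hstack([cv2.resize(c["img"],(480,300)),cv2.resize(v[190:290,290:390],(300,300))]))
E
```

```text
25.65 0.6024575444240154 65.63808917999268 [ 3.4 -1.7  2.1] [-0.38 -0.56  0.05] [0.49916331 0.15843263 0.06605039]
```

View pics/c3v.png

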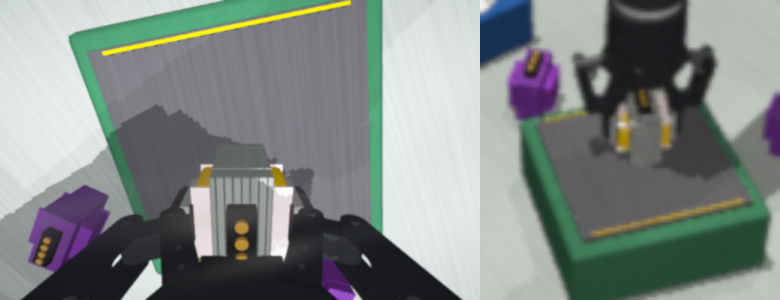

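Grip holds at 51 mm width on the yellow winding. Slow lift.

```bash
python3 - <<'E'
from h import *
O=[.4975,.1588]
t0=robot.read_state()["time"]
robot.move_straight([*O,.175],feed=.055); robot.pause(.5)
s=robot.read_state();print(s["time"],s["time"]-t0,s["width"],s["gripper_force"],np.round(s["wrist_force"],1),np.round(s["wrist_torque"],2),s["tcp_pos"])
c=wrist("c4"); v=robot.read_camera("scene")["img"]
cv2.imwrite("pics/c4v.png",np.hstack([cv2.resize(c["img"],(400,250)),cv2.resize(v[110:310,230:390],(400,500))[:250*2:2]]) if 0 else np.hstack([cv2.resize(c["img"],(400,400)),cv2.resize(v[130:290,240:400],(400,400))]))
E
```

```text
28.4 2.6499999999999986 0.6044104490404462 64.67443943023682 [ 0.1 -0.8 -9.4] [-0.01 -0.05 -0.03] [0.49750636 0.15880968 0.17501904]
```

View pics/c4v.png

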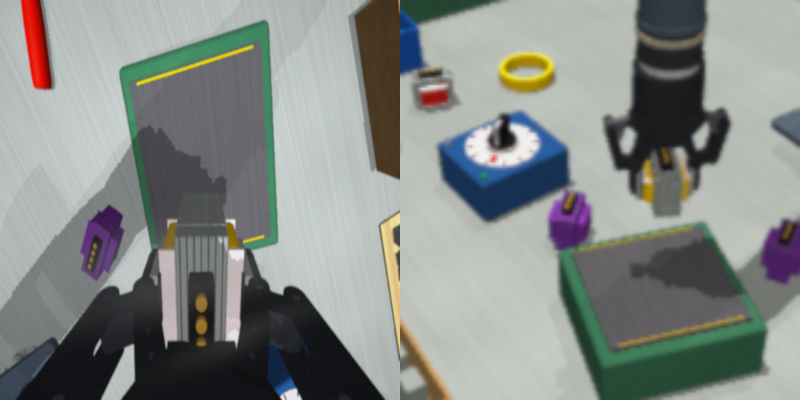

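The core is in the air and level, with 9.4 N of load. The dial is still at the marker. Handing in.

```bash
python3 -c "
from rig import robot
print(robot.finish_job())"
```

```text
the job is handed in; nothing more can be done
None
```

I turned the dial until its white line met the red marker, then lifted the yellow-taped core 11 cm straight up at about 5 cm/s and handed the job in at about 28 s, still gripping it level; the first dial grip closed above the bar because the fingertips sit about 37 mm farther back than stated, and I corrected for that.

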